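# Shim the rocking film-roll stand

## Task

The plywood stand with two rolls of film on it rocks, because the foot at its near left corner, as the robot faces it, is too short. Without picking anything up, push the wooden wedge lying in front of it, thin end first, under that foot until it is snug, so that the stand stays level and no longer gives when its corner over that foot is pressed; leave the stand where it is and the other things alone. Finish with the fingertips still pressing firmly down (about 10 N) on the stand's top over that foot, the stand level and steady.

Things in the scene. Friction and masses are not known exactly. Their poses are not given: they have to be found in the camera images.
- stand: plywood box 160 (x) x 220 (y) x 70 mm, its flat top 100 mm up, on four round feet 16 mm in diameter, 30 mm high, centred at (+-60, +-90) mm; about 3 kg, loose. Two blue rolls (60 mm wide, 90 high) are fixed on its top at (45, 65) and (45, -10) mm. Origin: centre of the plane of the feet's undersides, at table level; x points away from the robot, y left, z up
- short_foot (a point): on the axis of the short foot, near left, at the level of the other feet's undersides: (-60, 90, 0) mm in the stand's frame. This foot ends 4.5 to 8.5 mm (unknown, to be felt) above the table; the stand rests on the other three and tips about the diagonal through its near right and far left feet when 3 to 5 N press over the short one
- press_spot (a point): point on the stand's flat top right above the short foot: (-60, 90, 100) mm in the stand's frame; the top is free for 60 mm around it
- wedge: loose wooden wedge, 120 long (x), 60 wide (y), 20 mm thick at its upright back (x = -60 mm), tapering evenly to 2 mm at its thin end (x = +60); 70 g. Origin: centre of its underside. It lies flat, thin end roughly towards the short foot. The push needed rises from under 1 N to several N within a few mm once it meets the foot; 10 N and more lifts or shoves the stand
- roll_left: roll of blue film standing on end, 60 mm in diameter, 90 mm high, a bystander; origin at the centre of its underside
- roll_right: roll of blue film standing on end, 60 mm in diameter, 90 mm high, a bystander; origin at the centre of its underside
- roll_far: roll of blue film standing on end, 60 mm in diameter, 90 mm high, a bystander; origin at the centre of its underside
- core: empty cardboard core standing on end, 36 mm in diameter, 50 mm high, a bystander; origin at the centre of its underside
- offcut: flat wooden block 120 x 60 x 20 mm, not tapered, a bystander; origin at the centre of its underside
- tape: roll of clear tape lying flat, 100 mm in diameter, 48 mm high, a bystander; origin at the centre of its underside
- scraper: spatula-like scraper 200 mm long lying flat, a bystander; origin at the middle of its underside
Not all that is in view belongs to the job. Leave any black or green look-alike of the wedge alone.

How it is judged:
On the way:
1. the wedge's thin end is pushed under the short foot (x of short_foot in the frame of wedge between -0.06 and 0.066 m and y of short_foot in the frame of wedge between -0.024 and 0.024 m), for 0.2 s.
At the end, for the whole second after the job is handed in: Wedge flat, under the short foot (foot axis within 24 mm of its centre line) and loaded by it, not touched by the fingers; fingertips press with over 6 N on the stand's top within about 50 mm of the spot over that foot; stand still and level within 0.015 rad (all of step 1 and contact force between the fingers and stand above 6 N and distance between the grasp point and press_spot below 0.06 m and height (world z) of the grasp point above 0.1 m and contact force between wedge and stand above 1.5 N and contact force between the fingers and wedge below 0.1 N and angle between stand's own z axis and vertical below 0.015 rad and angle between wedge's own z axis and vertical below 0.03 rad and linear speed of each of stand, wedge below 0.01 m/s and angular speed of stand below 0.05 rad/s); the arm keeps its last pose, push and grip.
It fails at once if the wedge is lifted off the table (more than 10 mm) or tipped up (height (world z) of wedge above 0.01 m or angle between wedge's own z axis and vertical above 0.25 rad).
It fails at once if the stand is lifted or tipped far over (more than 0.12 rad) (height (world z) of stand above 0.015 m or angle between stand's own z axis and vertical above 0.12 rad).
It fails at once if the stand is shoved more than 20 mm from its place (distance of stand from where it was at the start of the episode above 0.02 m).
It fails at once if a bystander is moved more than 30 mm (distance of any of roll_left, roll_right, core, offcut, tape, roll_far, scraper from where it was at the start of the episode above 0.03 m).
It also fails if it takes over 61 s, if anything falls off the work surface, if the arm or the gripper's body presses on something with over 40 N, if the wrist force passes 120 N, or if a joint passes its speed limit or range.

## Robot

A 7-joint arm with a two-finger parallel gripper is mounted at the origin on the work surface. World frame = base frame: x ahead of the robot, y to its left, z up, the work surface at z = 0. Lengths are in m, angles in rad, forces in N, time in s.
With the tool pointing down it reaches from about 0.4 to 0.85 m from the base axis. Payload 10.4 kg.
Tool frame: the origin (TCP) lies on the centre line of the jaws, within the pads' length; the fingertips stand 17 mm ahead of it and the grasp point (between the pads) lies 2 mm behind it; z points along the fingers, y is the line along which they close (so a half turn about z gives the same grasp; the last joint's range is limited). The gripper opens to 85 mm and grips with 20 to 120 N. Pads are 22 mm wide; open, the fingers measure 114 mm over their backs; the gripper's body (76 mm by 85 mm) begins 54 mm behind the grasp point. The pads swing forward as they close: fully open they stand 13 mm farther back than shut.
Start: joints at [1.206, 0.332, -0.065, 1.46, 0.022, 1.35, -0.088], TCP at [0.21, -0.589, 0.248] pointing down, gripper open.
Joint ranges: [-2.6, 2.6], [-0.5, 2.12], [-1.47, 1.34], [0.16, 2.42], [-1.27, 4.41], [0.06, 2.06], [-2.6, 2.6]. Speed limits (rad/s): [2.22, 2.22, 2.79, 2.79, 3.14, 3.14, 3.14].

## Interface

Orientations are given as a unit quaternion [x, y, z, w].
In Python, from workcell import sensors, imaging, order, spotter gives the robot as it stands. The module is installed in compiled form; this text tells all that it offers.
- The arm moves only by the shell command python3 -m inch 'ROWS' [FORCE]. ROWS is JSON, a list that holds one entry, the list of rows, each a list of 7 numbers: the shift along the tool's x, y, z in m, then the turn, a rotation vector about the tool's x, y, z in rad, then the closure, from -1 (fully open) to 1 (shut). In form: [[[x, y, z, ax, ay, az, hand], ...]]. A call has 1 to 10 rows; each row is the pose to reach, as a shift and turn from the pose commanded when the call began, along the tool's axes at that moment; what a row does not reach only later rows make up. A row lasts 1/10 s, in which the tool goes at most 50 mm and 8.59 degrees, less where a joint would pass 70% of its speed; a pose out of reach is approached as far as the arm can. A call with a gripper value outside its range is refused whole. The fingers move at their own pace and stop on an object; FORCE is the grip in N (left out, the last holds). Time passes only in rows, so rows that repeat a pose let the fingers close. It gives the time, the measured TCP pose, the force, the opening and the grip force at its end, in the units of the state.
- sensors.get_obs(): the state, without advancing time (a new reading comes with each control period).
- imaging.camera(name): name is "scene" or "top" or "wrist"; returns the picture (420x560x3 uint8, blue, green, red); there is no depth.
- imaging.calibration(name): a dict with "mtx" (3x3 intrinsics, pixels), "R" (3x3) and "t" (3): a world point X has camera coordinates R X + t; the wrist camera has in their place "tool_from_camera" (4x4, takes a point from camera to tool coordinates, whose origin is the TCP and whose axes are the flange's). Camera axes: x right, y down, z forward; pixel columns grow to the right and rows downward; lengths in m; the calibration is good to about 2 mm. The wrist camera is an equidistant fisheye: a pixel r from the principal point sees the ray r / f radians off the axis. A picture is of the moment at which its call begins: read the wrist's pose just before it. calibration takes no time and is no camera call.
- order.hand_in(): hands the job in; it is judged then, once.
Trained networks look in the newest picture that a camera, given by its name, has taken for a name from the list of things; names that differ only in an ending like _2 or _b are one class to them, and where a whole thing is asked for, a point or a joint stands for the part that bears it (a point fixed in the world has none). Each returns a list of dicts, best first, with "conf" (0 to 1); they miss things now and then, are a little off and sometimes report something else, mostly with a low value. They report only what shows in the picture. A call takes as long as a camera call. They do not tell look-alikes from the thing itself.
- spotter.look_for(label, camera): "pixel" ([column, row] in pixels, amid what is visible of it).
The state is a dict: "clock": time; "joint_pos": joint angles; "joint_velocities": joint speeds; "tau": joint torques, N m; "position": TCP position; "ee_rot": TCP orientation; "ft_force": force on the tool from outside, world axes, zero at the start; "torque": the same for the moment, N m; "grip_width": opening from 0.0 (shut) to 1.0 (fully open); "grasp_force": force on a finger pad.
Only numpy, scipy, OpenCV 4.12 (cv2) and the standard library are available. Lean on these libraries where they do the work, as an engineer would, in place of code of your own. Each camera call takes 0.05 s, during which the arm holds its last target. There are 200 camera calls.

## Working session

There is one attempt and no reset: what is moved stays moved. The work goes in short steps, Python scripts to look and compute and a shell command to move; the robot and the scene stay as the last step left them, time stands still between calls to the robot, and variables do not carry over. Pictures are saved under pics/ and viewed, at most 10 in all, crops included, and the job is handed in when it is done.

```bash
mkdir -p pics
python3 - <<'E'
from workcell import sensors, imaging, spotter
import cv2,numpy as np
o=sensors.get_obs();print({k:np.round(o[k],3).tolist() for k in('clock','position','ee_rot','ft_force','grip_width')})
for c in('scene','top'):
    im=imaging.camera(c);cv2.imwrite(f'pics/{c}0.png',im)
    k=imaging.calibration(c);print(c,np.round(k['mtx'],1).tolist(),np.round(k['R'],3).tolist(),np.round(k['t'],3).tolist())
    for l in('wedge','stand','short_foot','press_spot','offcut'):
        print(l,[(np.round(d['pixel']).tolist(),round(d['conf'],2)) for d in spotter.look_for(l,c)][:4])
E
```

```text
{'clock': 0.0, 'position': [0.209, -0.589, 0.248], 'ee_rot': [0.985, 0.17, -0.0, -0.001], 'ft_force': [0.269, -0.508, -0.004], 'grip_width': 0.998}
scene [[464.2, 0.0, 278.2], [0.0, 464.2, 214.2], [0.0, 0.0, 1.0]] [[0.813, 0.582, -0.017], [0.455, -0.653, -0.605], [-0.364, 0.484, -0.796]] [-0.389, -0.183, 1.571]
wedge [([253.0, 207.0], 0.91), ([300.0, 193.0], 0.81), ([298.0, 236.0], 0.58)]
stand [([318.0, 285.0], 0.57)]
short_foot [([321.0, 283.0], 0.98), ([347.0, 220.0], 0.61)]
press_spot [([316.0, 282.0], 0.63), ([350.0, 140.0], 0.24)]
offcut [([147.0, 331.0], 0.58), ([393.0, 149.0], 0.29)]
top [[504.1, 0.0, 276.7], [0.0, 504.1, 215.0], [0.0, 0.0, 1.0]] [[-0.016, -1.0, -0.015], [-0.993, 0.018, -0.114], [0.114, 0.013, -0.993]] [0.011, 0.498, 1.605]
wedge [([269.0, 258.0], 0.85), ([280.0, 199.0], 0.65), ([236.0, 223.0], 0.56)]
stand [([316.0, 148.0], 0.78)]
short_foot [([319.0, 145.0], 0.88)]
press_spot [([317.0, 147.0], 0.87)]
offcut [([420.0, 244.0], 0.7), ([320.0, 149.0], 0.24)]
```

View pics/scene0.png

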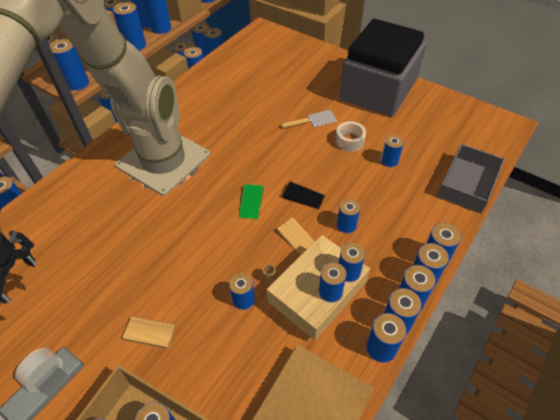

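View pics/top0.png

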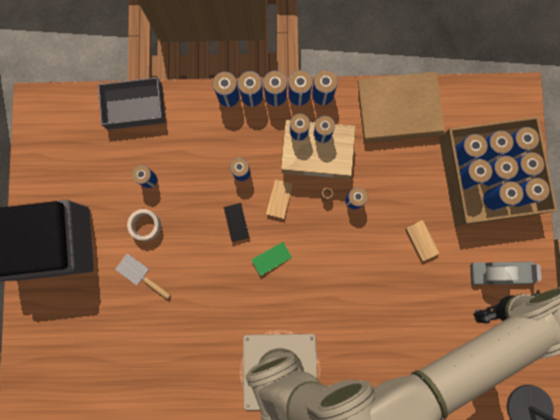

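In the scene picture the candidates are wooden (295,235), green (251,202) and black (303,195); in the top picture they are wooden (279,200), green (271,258) and black (236,223). The plain wooden one is the wedge: it lies in front of the stand's near left corner at top (285,170). The block at top (422,241) is the offcut. I'll confirm with one enlarged crop.

Run:
```python
import cv2
im=cv2.imread('pics/top0.png');cv2.imwrite('pics/crop0.png',cv2.resize(im[105:230,220:380],None,fx=4.8,fy=4.8,interpolation=cv2.INTER_CUBIC))
```

```text
(no output)
```

View pics/crop0.png

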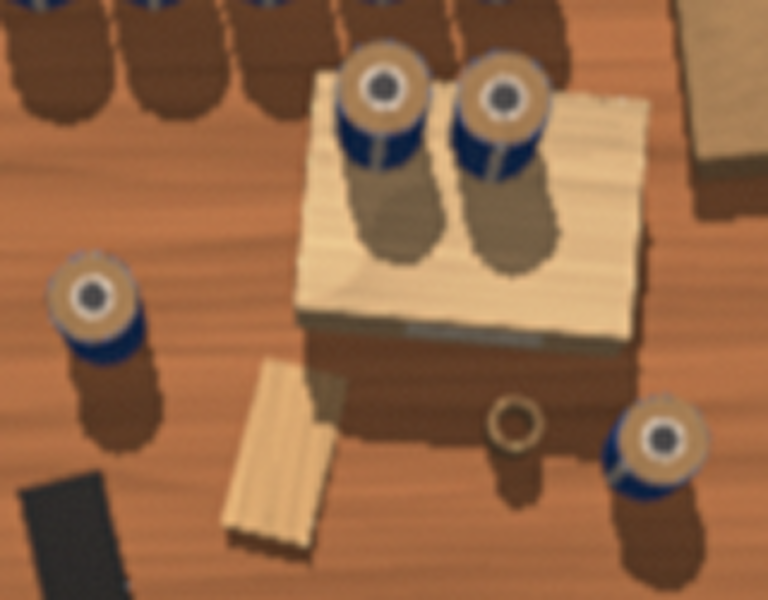

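The crop shows the plain wooden wedge: thin end at crop (266,360)-(345,380), upright back at (223,525)-(310,548). It points at the stand's near left corner (297,310). Next I'll work out the poses.

```bash
cat > h.py <<'E'
import numpy as np
from workcell import imaging
def ray(c,px,z):
    k=imaging.calibration(c);R,t=np.array(k['R']),np.array(k['t'])
    d=R.T@np.linalg.solve(k['mtx'],[*px,1]);o=-R.T@t
    return (o+d*(z-o[2])/d[2])[:2]
E
python3 - <<'E'
from h import *
f=lambda c,z:ray('top',(220+c[0]/4.8-.4,105+c[1]/4.8-.4),z)
S=np.array([f(c,.1) for c in((297,310),(315,72),(648,100),(632,340))]) #NL FL FR NR
c=S.mean(0);ex=(S[1]+S[2]-S[0]-S[3]);ey=S[0]+S[1]-S[2]-S[3]
print('stand',S.round(3).tolist(),c,np.degrees(np.arctan2(ex[1],ex[0])),np.degrees(np.arctan2(-ey[0],ey[1])),abs(np.linalg.norm(ex)/2),np.linalg.norm(ey)/2)
a=np.arctan2(ex[1]-ey[0]*1,ex[0]+ey[1]);R=np.array([[np.cos(a),-np.sin(a)],[np.sin(a),np.cos(a)]])
foot=c+R@[-.06,.09];print('yaw',np.degrees(a),'foot',foot)
T=[f((266,360),.002),f((345,380),.002)];B=[f((225,526),.02),f((310,546),.02)]
t=np.mean(T,0);b=np.mean(B,0);d=t-b;print('wedge T',T,'B',B,'len',np.linalg.norm(d),'yaw',np.degrees(np.arctan2(d[1],d[0])),'ctr',(t+b)/2)
u=d/np.linalg.norm(d);v=foot-t;print('foot rel thin end: along',u@v,'left',-u[1]*v[0]+u[0]*v[1])
for n,p in dict(core=(515,425),rl=(92,297),rr=(663,438)).items(): print(n,f(p,.05 if n=='core' else .09))
print('black',f((60,480),.02))
E
```

```text
stand [[0.634, -0.015], [0.793, -0.03], [0.77, -0.248], [0.61, -0.233]] [ 0.70178793 -0.13145355] -5.434257667535215 -6.225647208517585 0.16042448943401863 0.21920117327183575
yaw -5.891218020437657 foot [ 0.65134242 -0.03577047]
wedge T [array([0.6195303, 0.0071019]), array([ 0.60447384, -0.04725976])] B [array([0.50231479, 0.03646367]), array([ 0.48762847, -0.0210078 ])] len 0.12028858782600504 yaw -13.365842722776028 ctr [ 0.55348685 -0.0061755 ]
foot rel thin end: along 0.0419021580426886 left -0.006172294725518102
core [ 0.56331853 -0.15945687]
rl [0.64732974 0.11949232]
rr [ 0.54669409 -0.25189857]
black [0.53588106 0.14848693]
```

```bash
cat >> h.py <<'E'
from workcell import sensors
from scipy.spatial.transform import Rotation as Ro
def go(xyz,yawdeg):
    o=sensors.get_obs();R=Ro.from_quat(o['ee_rot'])
    y=np.radians(yawdeg);G=Ro.from_matrix(np.array([[np.cos(y),np.sin(y),0],[np.sin(y),-np.cos(y),0],[0,0,-1]]))
    print('shift',R.inv().apply(np.array(xyz)-o['position']).round(4),'turn',(R.inv()*G).as_rotvec().round(4),'pos',np.round(o['position'],4),'f',np.round(o['ft_force'],2),'q',np.round(o['joint_pos'],2),o['clock'],o['grip_width'])
E
python3 -c "
from h import *
go((.46,.016,.2),-13.4)"
```

```text
shift [ 0.4387 -0.4859  0.0483] turn [ 1.000e-04 -0.000e+00  5.756e-01] pos [ 0.2095 -0.5889  0.2483] f [-1.16 -0.13  0.47] q [ 1.21  0.33 -0.06  1.46  0.02  1.35 -0.09] 0.6 1.0014876754972843
```

```bash
R='x'; python3 -m inch '[[[0.439,-0.486,0.048,0,0,0.576,0.4],[0.439,-0.486,0.048,0,0,0.576,0.4],[0.439,-0.486,0.048,0,0,0.576,0.4],[0.439,-0.486,0.048,0,0,0.576,0.4],[0.439,-0.486,0.048,0,0,0.576,0.4],[0.439,-0.486,0.048,0,0,0.576,0.4],[0.439,-0.486,0.048,0,0,0.576,0.4],[0.439,-0.486,0.048,0,0,0.576,0.4],[0.439,-0.486,0.048,0,0,0.576,0.4],[0.439,-0.486,0.048,0,0,0.576,0.4]]]' 40; python3 -c "
from h import *
go((.46,.016,.1),-13.4)"
```

```text
clock: 1.6
position: [0.4004, -0.1274, 0.2121]
ee_rot: [0.993, -0.117, 0.001, 0.0]
ft_force: [1.7, -1.1, 0.1]
grip_width: 0.3
grasp_force: 0.0
shift [ 0.0245 -0.1534  0.112 ] turn [ 0.0007 -0.0012 -0.0005] pos [ 0.4004 -0.1274  0.2121] f [ 1.66 -1.1   0.08] q [ 0.7  -0.08 -0.47  1.99 -0.04  1.22 -1.56] 1.6 0.29986257026835617
```

```bash
python3 -m inch '[[[0.024,-0.153,0.1,0,0,0,0.4],[0.024,-0.153,0.1,0,0,0,0.4],[0.024,-0.153,0.1,0,0,0,0.4],[0.024,-0.153,0.1,0,0,0,0.4],[0.024,-0.153,0.1,0,0,0,0.4],[0.024,-0.153,0.1,0,0,0,0.4],[0.024,-0.153,0.1,0,0,0,0.4]]]'
python3 - <<'E'
from h import *
import cv2
from workcell import spotter
o=sensors.get_obs();im=imaging.camera('wrist');cv2.imwrite('pics/w1.png',im)
k=imaging.calibration('wrist');print(np.array(k['mtx']).round(1).tolist(),np.array(k['tool_from_camera']).round(3).tolist())
im=imaging.camera('top');cv2.imwrite('pics/top1.png',im)
go((.46,.016,.023),-13.4)
E
```

```text
clock: 2.3
position: [0.459, 0.0129, 0.1124]
ee_rot: [0.993, -0.118, 0.0, 0.0]
ft_force: [0.3, 0.2, 0.1]
grip_width: 0.303
grasp_force: 0.0
[[325.2, 0.0, 280.9], [0.0, 325.2, 210.8], [0.0, 0.0, 1.0]] [[-0.001, -0.964, -0.267, 0.067], [1.0, -0.001, 0.0, -0.001], [-0.0, -0.267, 0.964, -0.126], [0.0, 0.0, 0.0, 1.0]]
shift [-0.     -0.0034  0.0895] turn [ 0.0006 -0.0014 -0.0023] pos [0.4591 0.0128 0.1125] f [ 1.06 -0.49 -0.24] q [ 0.49  0.15 -0.66  2.01  0.11  1.01 -2.02] 2.4 0.300255378328872
```

View pics/w1.png

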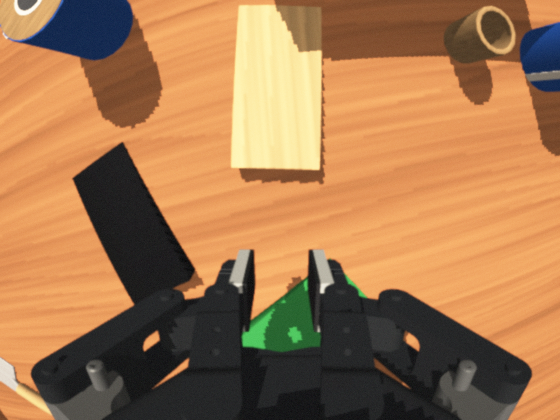

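The wrist view shows the wedge dead ahead, back edge (232,167)-(320,169), in line with the fingers at (245..320,270). The green look-alike lies under the fingers at (300,310). I'll check the clearance between the two.

Run:
```python
from h import *
import cv2
im=cv2.imread('pics/top0.png').astype(int);m=((im[...,1]>100)&(im[...,2]<60)&(im[...,0]<110)).astype(np.uint8)
c=max(cv2.findContours(m,0,2)[0],key=cv2.contourArea);B=cv2.boxPoints(cv2.minAreaRect(c));print(B.tolist(),[ray('top',b,.02).round(3).tolist() for b in B])
k=imaging.calibration('wrist');T=np.array(k['tool_from_camera']);K=k['mtx'];o=sensors.get_obs();R=Ro.from_quat(o['ee_rot'])
def w(px,z):
    p=np.array([(px[0]-K[0][2])/K[0][0],(px[1]-K[1][2])/K[1][1]]);r=np.linalg.norm(p);d=np.r_[p/r*np.sin(r),np.cos(r)]
    d=R.apply(T[:3,:3]@d);q=R.apply(T[:3,3])+o['position'];return (q+d*(z-q[2])/d[2]).round(4)
for px,z in(((232,167),.02),((320,169),.02),((239,5),.002),((322,6),.002),((340,275),.01),((362,290),.01),((310,275),.01)):print(px,w(px,z))
```

```text
[[287.0, 258.0], [287.0, 258.0], [287.0, 258.0], [287.0, 258.0]] [[0.359, -0.028], [0.359, -0.028], [0.359, -0.028], [0.359, -0.028]]
(232, 167) [0.5038 0.0367 0.02  ]
(320, 169) [ 0.4883 -0.0211  0.02  ]
(239, 5) [0.6199 0.0058 0.002 ]
(322, 6) [ 0.6048 -0.0529  0.002 ]
(340, 275) [ 0.4011 -0.0208  0.01  ]
(362, 290) [ 0.3824 -0.0363  0.01  ]
(310, 275) [0.4072 0.0024 0.01  ]
```

```bash
python3 -m inch '[[[0,-0.003,0.05,0,0,0,0.4],[0,-0.003,0.08,0,0,0,0.4],[0,-0.003,0.09,0,0,0,0.4],[0,-0.003,0.09,0,0,0,0.4],[0,-0.003,0.09,0,0,0,0.4]]]'; python3 -c "
from h import *
go((.528,-.001,.022),-13.4)"
```

```text
clock: 2.9
position: [0.4606, 0.0167, 0.0233]
ee_rot: [0.993, -0.117, 0.001, 0.0]
ft_force: [0.8, -0.3, 0.5]
grip_width: 0.299
grasp_force: 0.0
shift [0.0697 0.0015 0.0014] turn [-0.0002 -0.0019 -0.0009] pos [0.4606 0.0167 0.0233] f [ 0.76 -0.34  0.46] q [ 0.44  0.31 -0.62  2.07  0.25  0.83 -2.14] 2.9 0.2987658828447882
```

```bash
python3 -m inch '[[[0.01,0,0,0,0,0,0.4],[0.018,0,0,0,0,0,0.4],[0.024,0,0,0,0,0,0.4],[0.03,0,0,0,0,0,0.4],[0.036,0,0,0,0,0,0.4],[0.043,0,0,0,0,0,0.4],[0.05,0,0,0,0,0,0.4],[0.056,0,0,0,0,0,0.4],[0.06,0,0,0,0,0,0.4],[0.06,0,0,0,0,0,0.4]]]'
python3 - <<'E'
from h import *
import cv2
im=imaging.camera('top');cv2.imwrite('pics/top2.png',im)
s=imaging.camera('wrist')
a=cv2.resize(im[105:230,220:380],(640,500),interpolation=cv2.INTER_CUBIC)
cv2.imwrite('pics/t2w.png',s)
go((.528,-.001,.022),-13.4)
E
```

```text
clock: 3.9
position: [0.5184, 0.0029, 0.0218]
ee_rot: [0.993, -0.117, 0.0, -0.0]
ft_force: [0.7, 0.2, -0.4]
grip_width: 0.299
grasp_force: 0.0
shift [ 0.0109  0.0016 -0.0002] turn [ 0.      0.0001 -0.0003] pos [0.5178 0.003  0.0218] f [-0.42 -0.   -1.06] q [ 0.41  0.42 -0.58  1.93  0.3   0.87 -2.13] 4.0 0.301064096579801
```

View pics/t2w.png

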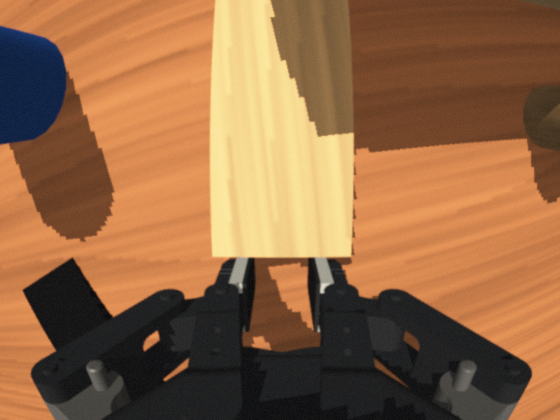

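The wedge sits square against both fingertips, back edge (212,257)-(352,257), still aligned. I'll keep pushing in smaller steps.

```bash
cat >> h.py <<'E'
def F(n=6):
    f=[]
    for _ in range(n): imaging.camera('wrist');o=sensors.get_obs();f.append(o['ft_force'])
    u=Ro.from_quat(o['ee_rot']).apply([1,0,0]);f=np.mean(f,0);print('pos',np.round(o['position'],4),'F',f.round(2),'push',round(-f@u,2),'t',o['clock'])
E
python3 -m inch '[[[0.004,0,0,0,0,0,0.4],[0.008,0,0,0,0,0,0.4],[0.012,0,0,0,0,0,0.4],[0.016,0,0,0,0,0,0.4],[0.02,0,0,0,0,0,0.4],[0.02,0,0,0,0,0,0.4]]]'; python3 -c "
from h import *
F()"
python3 -m inch '[[[0.002,0,0,0,0,0,0.4],[0.004,0,0,0,0,0,0.4],[0.004,0,0,0,0,0,0.4]]]'; python3 -c "
from h import *
F(4)"
```

```text
clock: 4.6
position: [0.538, -0.0018, 0.0219]
ee_rot: [0.993, -0.117, 0.0, -0.0]
ft_force: [-0.7, 0.5, -0.5]
grip_width: 0.302
grasp_force: 0.0
pos [ 0.5372 -0.0016  0.0219] F [-0.01 -0.34  0.03] push -0.07 t 4.9
clock: 5.2
position: [0.5415, -0.0027, 0.0219]
ee_rot: [0.993, -0.117, 0.0, 0.0]
ft_force: [-0.3, 0.6, 0.6]
grip_width: 0.301
grasp_force: 0.0
pos [ 0.5412 -0.0026  0.0219] F [-0.39 -0.42 -0.25] push 0.29 t 5.4
```

```bash
for i in 1; do python3 -m inch '[[[0.002,0,0,0,0,0,0.4],[0.004,0,0,0,0,0,0.4],[0.004,0,0,0,0,0,0.4]]]' >/dev/null; python3 -c "
from h import *
F(4)"; done
python3 -m inch '[[[0.002,0,0,0,0,0,0.4],[0.003,0,0,0,0,0,0.4],[0.003,0,0,0,0,0,0.4]]]' >/dev/null; python3 -c "
from h import *
F(4)"
```

```text
pos [ 0.5451 -0.0035  0.0219] F [ 0.01 -0.09 -0.27] push -0.03 t 5.9
pos [ 0.548  -0.0042  0.0218] F [ 0.15 -0.05 -0.16] push -0.16 t 6.4
```

```bash
python3 -c "
from h import *
import cv2
from workcell import spotter
im=imaging.camera('scene');cv2.imwrite('pics/s3.png',im)
cv2.imwrite('pics/s3c.png',cv2.resize(im[195:345,220:390],None,fx=4,fy=4,interpolation=2))"
```

```text
(no output)
```

View pics/s3c.png

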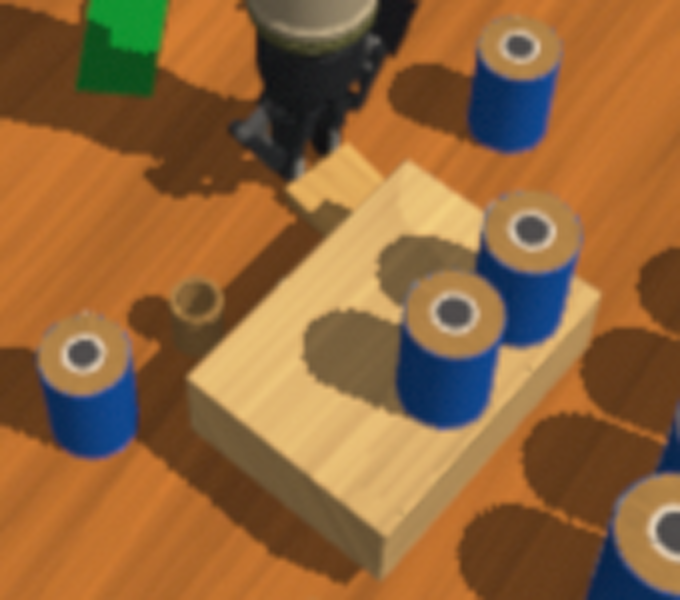

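The scene crop shows the wedge already sliding under the near left corner at (350,190), with the stand undisturbed. There is no resistance yet, so I'll go on.

```bash
python3 -m inch '[[[0.001,0,0,0,0,0,0.4],[0.003,0,0,0,0,0,0.4],[0.003,0,0,0,0,0,0.4]]]' >/dev/null; python3 -c "
from h import *
F(4)"
python3 -m inch '[[[0.001,0,0,0,0,0,0.4],[0.002,0,0,0,0,0,0.4],[0.002,0,0,0,0,0,0.4]]]' >/dev/null; python3 -c "
from h import *
F(4)"
```

```text
pos [ 0.551  -0.0049  0.0218] F [ 0.03  0.06 -0.29] push -0.02 t 6.95
pos [ 0.5529 -0.0054  0.0219] F [-0.16 -0.27  0.08] push 0.09 t 7.45
```

```bash
python3 -m inch '[[[0.001,0,0,0,0,0,0.4],[0.002,0,0,0,0,0,0.4],[0.002,0,0,0,0,0,0.4]]]' >/dev/null; python3 -c "
from h import *
F(4)"
python3 -m inch '[[[0.001,0,0,0,0,0,0.4],[0.002,0,0,0,0,0,0.4],[0.002,0,0,0,0,0,0.4]]]' >/dev/null; python3 -c "
from h import *
F(4)"
```

```text
pos [ 0.5549 -0.0058  0.0219] F [ 0.08  0.37 -0.15] push 0.01 t 7.95
pos [ 0.5568 -0.0063  0.0219] F [-0.05  0.13  0.14] push 0.08 t 8.45
```

```bash
python3 -m inch '[[[0.001,0,0,0,0,0,0.4],[0.002,0,0,0,0,0,0.4],[0.002,0,0,0,0,0,0.4]]]' >/dev/null; python3 -c "
from h import *
F(4)"
python3 -m inch '[[[0.001,0,0,0,0,0,0.4],[0.002,0,0,0,0,0,0.4],[0.002,0,0,0,0,0,0.4]]]' >/dev/null; python3 -c "
from h import *
F(4)"
```

```text
pos [ 0.5588 -0.0068  0.0219] F [-0.05 -0.14  0.22] push 0.01 t 8.95
pos [ 0.5605 -0.0072  0.0218] F [-2.59  0.61  2.07] push 2.66 t 9.45
```

Contact: 2.7 N. One more millimetre.

```bash
python3 -m inch '[[[0.0005,0,0,0,0,0,0.4],[0.001,0,0,0,0,0,0.4],[0.001,0,0,0,0,0,0.4]]]' >/dev/null; python3 -c "
from h import *
F(6)"
```

```text
pos [ 0.5611 -0.0073  0.0218] F [-5.53  1.27  4.36] push 5.68 t 10.05
```

Snug at 5.7 N. Back off, rise, and go over the press spot.

```bash
python3 -m inch '[[[-0.01,0,0,0,0,0,0.4],[-0.03,0,0,0,0,0,0.4],[-0.03,0,-0.05,0,0,0,1],[-0.03,0,-0.1,0,0,0,1],[-0.03,0,-0.14,0,0,0,1],[-0.03,0,-0.15,0,0,0,1],[-0.03,0,-0.15,0,0,0,1]]]'
python3 - <<'E'
from h import *
import cv2
im=imaging.camera('top');cv2.imwrite('pics/top4.png',cv2.resize(im[105:230,220:380],None,fx=4.8,fy=4.8,interpolation=2))
F(4)
go((.648,-.034,.14),-13.4)
E
```

```text
clock: 10.75
position: [0.5334, -0.0006, 0.1735]
ee_rot: [0.993, -0.117, 0.002, 0.0]
ft_force: [-0.5, -0.0, -1.2]
grip_width: 0.004
grasp_force: 0.0
pos [ 5.316e-01 -5.000e-04  1.701e-01] F [ 0.46 -0.32  0.07] push -0.53 t 11.0
shift [0.121  0.0055 0.0298] turn [ 0.0003  0.0026 -0.0002] pos [ 5.316e-01 -5.000e-04  1.701e-01] f [ 0.56 -0.2   0.4 ] q [ 0.48  0.25 -0.64  1.78  0.16  1.17 -2.01] 11.0 0.004784192750515272
```

View pics/top4.png

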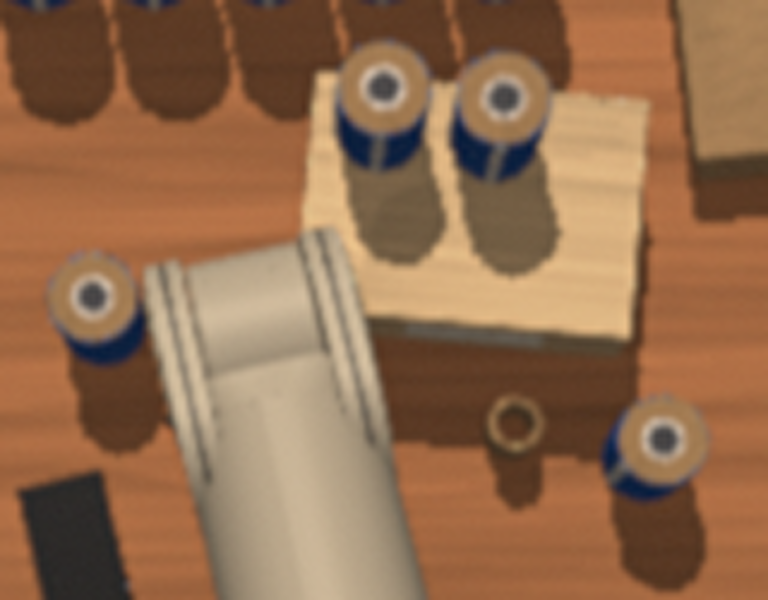

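The top view shows the stand unmoved, with its corners at (315,72), (648,100) and (632,340) as before. The arm hides the wedge. Now over the press spot and down.

```bash
python3 -m inch '[[[0.04,0.002,0,0,0,0,1],[0.08,0.004,0,0,0,0,1],[0.12,0.005,0,0,0,0,1],[0.12,0.005,0.02,0,0,0,1],[0.12,0.005,0.04,0,0,0,1],[0.12,0.005,0.045,0,0,0,1],[0.12,0.005,0.045,0,0,0,1]]]'; python3 -c "
from h import *
F(4)
go((.648,-.034,.117),-13.4)"
```

```text
clock: 11.7
position: [0.6472, -0.0331, 0.1253]
ee_rot: [0.993, -0.117, -0.001, 0.0]
ft_force: [0.3, 0.5, 0.5]
grip_width: 0.0
grasp_force: 0.0
pos [ 0.6485 -0.0331  0.128 ] F [-0.34 -0.13  0.42] push 0.3 t 11.9
shift [-0.0003  0.001   0.011 ] turn [-0.0001 -0.0017 -0.0003] pos [ 0.6485 -0.0331  0.128 ] f [0.34 0.55 0.08] q [ 0.4   0.54 -0.57  1.51  0.3   1.19 -2.03] 11.9 -0.0013093179597687126
```

```bash
python3 -m inch '[[[0,0,0.004,0,0,0,1],[0,0,0.008,0,0,0,1],[0,0,0.01,0,0,0,1],[0,0,0.01,0,0,0,1],[0,0,0.01,0,0,0,1]]]'>/dev/null; python3 -c "
from h import *
F(4)"; python3 -m inch '[[[0,0,0.0005,0,0,0,1],[0,0,0.001,0,0,0,1],[0,0,0.001,0,0,0,1]]]'>/dev/null; python3 -c "
from h import *
F(4)"
```

```text
pos [ 0.648  -0.0333  0.1171] F [-2.71 -0.44  5.69] push 2.53 t 12.6
pos [ 0.648  -0.0333  0.117 ] F [-7.02 -0.58 12.7 ] push 6.69 t 13.1
```

Firm, with 0.1 mm of give for 7 N more. I'll relieve the sideways force.

```bash
python3 -m inch '[[[-0.0005,0,0,0,0,0,1],[-0.0005,0,0,0,0,0,1],[-0.0005,0,0,0,0,0,1]]]'>/dev/null; python3 -c "
from h import *
F(6)
import cv2
im=imaging.camera('scene');cv2.imwrite('pics/s5.png',cv2.resize(im[195:345,220:390],None,fx=4,fy=4,interpolation=2))"
```

```text
pos [ 0.6479 -0.0332  0.117 ] F [-4.45 -0.94 10.71] push 4.1 t 13.7
```

View pics/s5.png

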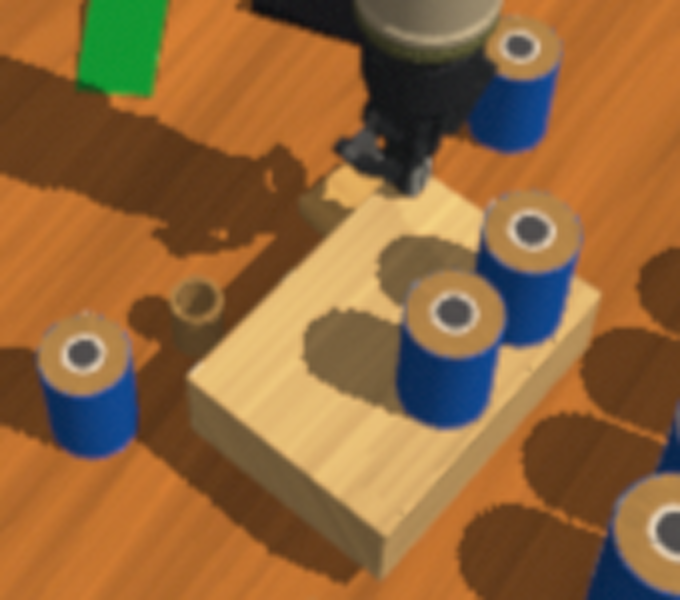

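The stand is unmoved (corners (190,380) and (385,545) as before). The wedge is under the near left foot, with its back showing at (340,195). The fingertips press the corner at (415,185) with 10.7 N. Handing in.

```bash
python3 -c "
from workcell import order
print(order.hand_in())"
```

```text
the job is handed in; nothing more can be done
None
```

I pushed the wedge under the short foot until it was snug (5.7 N push) and handed the job in with the fingertips pressing about 10.7 N over that foot; the pictures show the stand unmoved and the corner gave only about 0.1 mm, though the hand-in returned no verdict.

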